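# Hang the portion baskets on the drying rack and key in its cycle

### The arm

A 7-joint arm with a two-finger parallel gripper is mounted at the origin on the work surface. World frame = base frame: x ahead of the robot, y to its left, z up, the work surface at z = 0. Lengths are in m, angles in rad, forces in N, time in s.
With the tool pointing down it reaches from about 0.35 to 0.9 m from the base axis. Payload 8.1 kg.
Tool frame: the origin (TCP) lies on the centre line of the jaws, within the pads' length; the fingertips stand 11 mm ahead of it and the grasp point (between the pads) lies 8 mm behind it (arm.nose_length is the distance from the TCP to the fingertips, in m); z points along the fingers, y is the line along which they close (so a half turn about z gives the same grasp; the last joint's range is limited). The gripper opens to 92 mm and grips with 3 to 60 N. Pads are 19 mm wide; open, the fingers measure 130 mm over their backs; the gripper's body (75 mm by 190 mm) begins 47 mm behind the grasp point.
Start: joints at [1.206, 0.434, 0.025, 1.573, -0.012, 1.134, -0.075], TCP at [0.162, -0.604, 0.202] pointing down, gripper open.
Joint ranges: [-2.62, 2.62], [-0.44, 2.09], [-1.27, 1.32], [0.08, 2.57], [-1.32, 4.46], [0.12, 2], [-2.74, 2.74]. Speed limits (rad/s): [2.22, 2.22, 3.01, 3.01, 3.14, 3.14, 3.14].

### API

Orientations are given as a rotation vector (axis times angle).
In Python, from cell import arm gives the robot as it stands.
- The arm moves only by the tool jog_arm, never from a script. Its argument "moves" is a list of rows, each a list of 4 numbers: the shift along the tool's x, y, z in m, then the turn about the tool's z in rad. In form: [[tx, ty, tz, spin], ...]. A call has 1 to 20 rows; each row is the pose to reach, as a shift and turn from the pose commanded when the call began, along the tool's axes at that moment; what a row does not reach only later rows make up. A row lasts 1/8 s, in which the tool goes at most 62.5 mm and 10.7 degrees, less where a joint would pass 70% of its speed; a pose out of reach is approached as far as the arm can. A call with a gripper value outside its range is refused whole. "hand" is the finger opening in m, from 0 to 0.0918, set as the call begins (left out, the last holds). The fingers move at their own pace and stop on an object; "newtons" is the grip in N (left out, the last holds). Time passes only in rows, so rows that repeat a pose let the fingers close. It gives the time, the measured TCP pose, the force, the opening and the grip force at its end, in the units of the state.
- arm.observe(): the state, without advancing time (a new reading comes with each control period).
- arm.get_image(name): name is "scene" or "side" or "wrist"; returns a dict with "color" (420x560x3 uint8, red, green, blue), "z_map" (420x560 float32, m along the optical axis (not along the pixel's ray), 0 where there is no reading), "fx", "fy", "cx", "cy" (pixels), "rvec" (rotation vector, rad) and "tvec" (3), from world to camera coordinates, as OpenCV has them. Camera axes: x right, y down, z forward; pixel columns grow to the right and rows downward; lengths in m; the calibration is good to about 2 mm. A picture is of the moment at which its call begins.
- arm.sign_off(): hands the job in; it is judged then, once.
The state is a dict: "clock": time; "joints": joint angles; "dq": joint speeds; "joint_efforts": joint torques, N m; "position": TCP position; "ee_rot": TCP orientation; "force": force on the tool from outside, world axes, zero at the start; "ft_torque": the same for the moment, N m; "width": opening from 0.0 (shut) to 1.0 (fully open); "gripper_force": force on a finger pad.
Only numpy, scipy, OpenCV 4.12 (cv2) and the standard library are available. Lean on these libraries where they do the work, as an engineer would, in place of code of your own. Each camera call takes 0.05 s, during which the arm holds its last target. There are 200 camera calls.

### The job

Wake the drying rack with the blue key, then hang every portion basket from the counter by its bail handle on the red prongs, one basket to a prong pair, so that each hangs level and still with its bar across both prongs. When they all hang there, key in the drying cycle one key at a time, each pressed fully down and let up again: yellow, white, yellow once more, then green; never press red or black. Leave the other things on the counter where they are, and if a basket gets knocked off its prongs hang it up again before you finish.

Things in the scene. Friction and masses are not known exactly. Their poses are not given: they have to be found in the camera images.
- basket1: Black-coated steel wire portion basket, 70 (its x) x 100 (its y) x 55 mm, 0.22 kg, may be absent. Origin: centre of its underside, z up. A rigid 7 mm wire bail rises from the middles of its two short ends (y = +-48.5 mm) and crosses as a straight bar along y, 120 mm above the underside, 61 mm clear of the rim; the middle 36 mm of the bar is an orange grip sleeve 12 mm thick.
- basket2: Black-coated steel wire portion basket, 70 (its x) x 100 (its y) x 55 mm, 0.22 kg, may be absent. Origin: centre of its underside, z up. A rigid 7 mm wire bail rises from the middles of its two short ends (y = +-48.5 mm) and crosses as a straight bar along y, 120 mm above the underside, 61 mm clear of the rim; the middle 36 mm of the bar is an orange grip sleeve 12 mm thick.
- basket3: Black-coated steel wire portion basket, 70 (its x) x 100 (its y) x 55 mm, 0.22 kg, may be absent. Origin: centre of its underside, z up. A rigid 7 mm wire bail rises from the middles of its two short ends (y = +-48.5 mm) and crosses as a straight bar along y, 120 mm above the underside, 61 mm clear of the rim; the middle 36 mm of the bar is an orange grip sleeve 12 mm thick.
- rack: Fixed drying rack. Origin on the counter below the middle prong pair, x away from the robot. Plinth x -55..115, y +-225, 20 mm high; 12 mm rail along y at x 78, z 161, posts at y +-210. Red 8 mm prongs in pairs (y = +-30 of the pair's middle; pairs 135 apart) run from the rail to a low point at x -6, z 157, then turn up to tips at x -17, z 177 (centre lines, mm).
- hang1 (a point): Prong pair at the right end (rack y = -135 mm): where the middle of a bail bar lies when a basket hangs there with its bar across both prongs, just behind the upturned tips (about 165 mm high, midway between the two prongs; axes as the rack's). The basket then hangs 45 mm above the counter.
- hang2 (a point): Prong pair at the middle: where the middle of a bail bar lies when a basket hangs there with its bar across both prongs, just behind the upturned tips (about 165 mm high, midway between the two prongs; axes as the rack's). The basket then hangs 45 mm above the counter.
- hang3 (a point): Prong pair at the left end (rack y = +135 mm): where the middle of a bail bar lies when a basket hangs there with its bar across both prongs, just behind the upturned tips (about 165 mm high, midway between the two prongs; axes as the rack's). The basket then hangs 45 mm above the counter.
- key_blue_top (a point): Centre of the top of the blue key: spring push button 26 mm across, about 62 mm above the counter, pressed straight down. The six keys stand in any order, in two rows of three 52 mm apart, on a fixed grey control pod 150 x 180 x 40 mm beside the rack.
- key_blue (a joint): Travel of the blue key: 0 up, 0.006 m fully down (about 5 N); springs back.
- key_yellow_top (a point): Centre of the top of the yellow key: spring push button 26 mm across, about 62 mm above the counter, pressed straight down. The six keys stand in any order, in two rows of three 52 mm apart, on a fixed grey control pod 150 x 180 x 40 mm beside the rack.
- key_yellow (a joint): Travel of the yellow key: 0 up, 0.006 m fully down (about 5 N); springs back.
- key_white_top (a point): Centre of the top of the white key: spring push button 26 mm across, about 62 mm above the counter, pressed straight down. The six keys stand in any order, in two rows of three 52 mm apart, on a fixed grey control pod 150 x 180 x 40 mm beside the rack.
- key_white (a joint): Travel of the white key: 0 up, 0.006 m fully down (about 5 N); springs back.
- key_green_top (a point): Centre of the top of the green key: spring push button 26 mm across, about 62 mm above the counter, pressed straight down. The six keys stand in any order, in two rows of three 52 mm apart, on a fixed grey control pod 150 x 180 x 40 mm beside the rack.
- key_green (a joint): Travel of the green key: 0 up, 0.006 m fully down (about 5 N); springs back.
- key_red_top (a point): Centre of the top of the red key: spring push button 26 mm across, about 62 mm above the counter, pressed straight down. The six keys stand in any order, in two rows of three 52 mm apart, on a fixed grey control pod 150 x 180 x 40 mm beside the rack.
- key_red (a joint): Travel of the red key: 0 up, 0.006 m fully down (about 5 N); springs back.
- key_black_top (a point): Centre of the top of the black key: spring push button 26 mm across, about 62 mm above the counter, pressed straight down. The six keys stand in any order, in two rows of three 52 mm apart, on a fixed grey control pod 150 x 180 x 40 mm beside the rack.
- key_black (a joint): Travel of the black key: 0 up, 0.006 m fully down (about 5 N); springs back.
- sauce: Yellow sauce bottle, 52 mm across, 160 mm high; a bystander to leave alone. Origin: centre of its underside.
- spray: Blue spray bottle with white head, 72 mm across, 208 mm high; a bystander to leave alone. Origin: centre of its underside.
- ramekin: White bowl, 70 mm across, 35 mm high; a bystander to leave alone. Origin: centre of its underside.
- scourer: Green scourer 70 x 45 x 25 mm; a bystander to leave alone. Origin: centre of its underside.
- shaker: Amber shaker, 48 mm across, 80 mm high; a bystander to leave alone. Origin: centre of its underside.
There are look-alikes about, which are no part of the job. Leave any purple look-alike of the basket3 alone. What is shaped like the basket1 but purple is not meant.

How it is judged:
On the way, in this order (a step that is already met when the one before it is completed fails the run):
1. the blue key is pressed home, alone (value of joint key_blue above 0.0045 m and value of joint each of key_yellow, key_white, key_green, key_red, key_black below 0.002 m), for 0.05 s.
2. every basket that is present hangs by its bail on a prong pair, still and let go (((horizontal distance between basket1 and hang1 below 0.03 m and z of basket1 in the frame of hang1 between -0.128 and -0.108 m and angle between the y axis of basket1 and the y axis of hang1, either way round below 0.35 rad) or (horizontal distance between basket1 and hang2 below 0.03 m and z of basket1 in the frame of hang2 between -0.128 and -0.108 m and angle between the y axis of basket1 and the y axis of hang2, either way round below 0.35 rad) or (horizontal distance between basket1 and hang3 below 0.03 m and z of basket1 in the frame of hang3 between -0.128 and -0.108 m and angle between the y axis of basket1 and the y axis of hang3, either way round below 0.35 rad)) and angle between each of basket1, basket2, basket3's own z axis and vertical below 0.2 rad and linear speed of each of basket1, basket2, basket3 below 0.05 m/s and contact force between each of basket1, basket2, basket3 and the fingers below 0.2 N and ((horizontal distance between basket2 and hang1 below 0.03 m and z of basket2 in the frame of hang1 between -0.128 and -0.108 m and angle between the y axis of basket2 and the y axis of hang1, either way round below 0.35 rad) or (horizontal distance between basket2 and hang2 below 0.03 m and z of basket2 in the frame of hang2 between -0.128 and -0.108 m and angle between the y axis of basket2 and the y axis of hang2, either way round below 0.35 rad) or (horizontal distance between basket2 and hang3 below 0.03 m and z of basket2 in the frame of hang3 between -0.128 and -0.108 m and angle between the y axis of basket2 and the y axis of hang3, either way round below 0.35 rad)) and ((horizontal distance between basket3 and hang1 below 0.03 m and z of basket3 in the frame of hang1 between -0.128 and -0.108 m and angle between the y axis of basket3 and the y axis of hang1, either way round below 0.35 rad) or (horizontal distance between basket3 and hang2 below 0.03 m and z of basket3 in the frame of hang2 between -0.128 and -0.108 m and angle between the y axis of basket3 and the y axis of hang2, either way round below 0.35 rad) or (horizontal distance between basket3 and hang3 below 0.03 m and z of basket3 in the frame of hang3 between -0.128 and -0.108 m and angle between the y axis of basket3 and the y axis of hang3, either way round below 0.35 rad))), for 0.2 s.
3. cycle key 1: yellow is pressed home, alone (value of joint key_yellow above 0.0045 m and value of joint each of key_blue, key_white, key_green, key_red, key_black below 0.002 m), for 0.05 s.
4. cycle key 2: white is pressed home, alone (value of joint key_white above 0.0045 m and value of joint each of key_blue, key_yellow, key_green, key_red, key_black below 0.002 m), for 0.05 s.
5. cycle key 3: yellow is pressed home, alone (all of step 3), for 0.05 s.
6. cycle key 4: green is pressed home, alone (value of joint key_green above 0.0045 m and value of joint each of key_blue, key_yellow, key_white, key_red, key_black below 0.002 m), for 0.05 s.
At the end, for the whole second after the job is handed in: Every basket present hangs on a prong pair: its underside centre within 30 mm of the pair's hang point seen from above and 108 to 128 mm below it, bar within 0.35 rad of the rack's y, tilted less than 0.2 rad, still (under 0.05 m/s), let go; all keys up (within 2 mm) (all of step 2 and value of joint each of key_blue, key_yellow, key_white, key_green, key_red, key_black below 0.002 m); the robot touches nothing.
It fails at once if the red or the black key is pressed (value of joint any of key_red, key_black above 0.003 m).
It fails at once if two keys are pressed at once (value of joint each of key_blue, key_yellow above 0.003 m or value of joint each of key_blue, key_white above 0.003 m or value of joint each of key_blue, key_green above 0.003 m or value of joint each of key_yellow, key_white above 0.003 m or value of joint each of key_yellow, key_green above 0.003 m or value of joint each of key_white, key_green above 0.003 m).
It fails at once if a cycle key (yellow, white, green) is pressed while every basket still stands on the counter (value of joint any of key_yellow, key_white, key_green above 0.003 m and height (world z) of each of basket1, basket2, basket3 below 0.02 m).
It fails at once if a bystander is knocked more than 4 cm from its place (distance of any of sauce, spray, ramekin, scourer, shaker from where it was at the start of the episode above 0.04 m).
Of basket1, basket2, basket3 only 2 to 3 are there at a start; the rules pass over those that are not, and their reading is None.
At some moment in a run one of basket1, basket2, basket3 may be knocked a few centimetres aside while the robot is not near it.
Once in a run the grip may slacken for a moment while it holds something.
It also fails if it takes over 210 s, if anything falls off the work surface, if the arm or the gripper's body presses on something with over 40 N, if the wrist force passes 120 N, or if a joint passes its speed limit or range.

## Working session

There is one attempt and no reset: what is moved stays moved. The work goes in short steps, Python scripts to look and compute and a tool call to move; the robot and the scene stay as the last step left them, time stands still between calls to the robot, and variables do not carry over. Pictures are saved under pics/ and viewed, at most 14 in all, crops included, and the job is handed in when it is done.

Besides the shell and the picture viewer there is one more tool, called after ">>>" by a JSON object that holds its "method" and its "body", one argument or row to a line. jog_arm: Moves the arm, as the interface text tells. Its arguments: {"type":"object","properties":{"moves":{"type":"array"},"hand":{"type":"number"},"newtons":{"type":"number"}},"required":["moves"]}

```bash
mkdir -p pics; ls
cat > h.py <<'E'
import numpy as np,cv2,pickle
from cell import arm
def grab(n,save=None):
    im=arm.get_image(n)
    if save: cv2.imwrite(f'pics/{save}.png',im['color'][:,:,::-1])
    return im
def cam(im):
    R=cv2.Rodrigues(np.array(im['rvec'],float))[0];t=np.array(im['tvec'],float).reshape(3)
    return R,t
def ray(im,u,v):
    R,t=cam(im);d=R.T@np.array([(u-im['cx'])/im['fx'],(v-im['cy'])/im['fy'],1]);return -R.T@t,d
def plane(im,u,v,z):
    c,d=ray(im,u,v);return c+d*(z-c[2])/d[2]
def cloud(im):
    R,t=cam(im);z=im['z_map'];v,u=np.indices(z.shape)
    P=np.stack([(u-im['cx'])/im['fx']*z,(v-im['cy'])/im['fy']*z,z],-1)
    W=(P-t)@R;W[z<=0]=np.nan;return W
E
python3 - <<'E'
from h import *
for n in ['scene','side','wrist']:
    im=grab(n,n+'0');R,t=cam(im);print(n,(-R.T@t).round(3),R.round(2).tolist(),im['fx'])
a=[cv2.imread(f'pics/{n}0.png') for n in ['scene','side','wrist']]
print(arm.observe(), arm.nose_length)
E
```

```text
pics
scene [1.251 0.276 0.816] [[-0.5, 0.86, 0.02], [0.53, 0.32, -0.79], [-0.69, -0.39, -0.62]] 397.25940701987105
side [-0.254 -1.032  1.578] [[0.77, -0.64, 0.01], [-0.5, -0.61, -0.62], [0.4, 0.47, -0.79]] 523.5011551158417
wrist [ 0.225 -0.587  0.385] [[0.26, -0.97, -0.0], [-0.94, -0.25, 0.24], [-0.24, -0.06, -0.97]] 354.39035185409773
{'clock': 0.15, 'joints': array([ 1.20638944,  0.43506436,  0.02498513,  1.57386742, -0.0115762 ,
        1.13400731, -0.07509427]), 'dq': array([-0.00080143, -0.00252093,  0.00151129, -0.00315382,  0.00023371,
        0.00023706, -0.00166951]), 'joint_efforts': array([ 1.73290609e-03, -6.68259430e+01,  9.86230932e-01, -3.14693606e+01,
       -6.03512675e-02,  3.93725024e-02,  1.09030893e-04]), 'position': array([ 0.16159759, -0.60332131,  0.20093251]), 'ee_rot': array([-3.11357077e+00, -4.09822090e-01,  4.56615331e-04]), 'force': array([ 0.3194798 , -0.0839508 , -0.06254182]), 'ft_torque': array([0.07053549, 0.01263184, 0.0320774 ]), 'gripper_force': 0.0, 'width': 0.9991931536242904} 0.011
```

View pics/scene0.png

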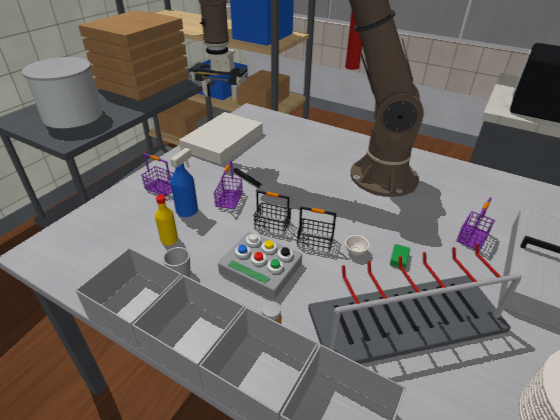

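View pics/side0.png

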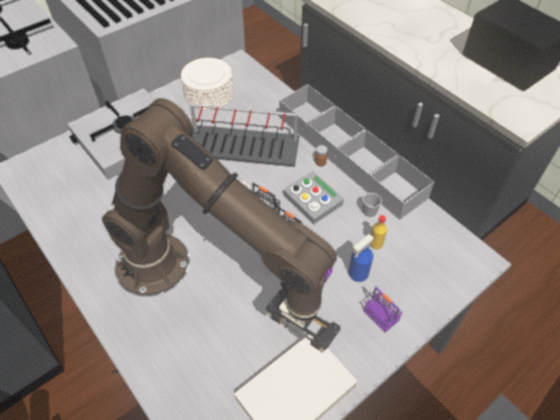

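The scene view shows two black baskets with orange sleeves at (272,196) and (316,212), and purple look-alikes at (157,175), (229,187) and (477,225). Keys: white (253,239), yellow (269,244), black (286,252), blue (242,248), red (258,256), green (275,264). The rack's red prongs run from (345,270) to (485,250). The side view is partly blocked by the arm.

```bash
cat > m.py <<'E'
from h import *
def masks(im):
    h=cv2.cvtColor(im['color'],cv2.COLOR_RGB2HSV);H,S,V=[h[...,i].astype(int) for i in range(3)]
    return dict(orange=(H>8)&(H<20)&(S>170)&(V>120),red=((H<6)|(H>174))&(S>150)&(V>90),yellow=(H>22)&(H<32)&(S>150)&(V>120),
     green=(H>50)&(H<80)&(S>120)&(V>60),blue=(H>100)&(H<118)&(S>150)&(V>70),purple=(H>130)&(H<155)&(S>90))
def blobs(im,names,mn=6):
    W=cloud(im);M=masks(im)
    for n in names:
        k,l,s,c=cv2.connectedComponentsWithStats(M[n].astype(np.uint8))
        for i in range(1,k):
            if s[i,4]>=mn:
                p=W[l==i];p=p[np.isfinite(p[:,0])]
                if len(p): 
                    m=np.median(p,0)
                    if 0<m[2]+.03<.35 and 0<m[0]<1.1 and abs(m[1])<.9: print(n,c[i].round(1),s[i,4],'med',m.round(3),'lo',p.min(0).round(3),'hi',p.max(0).round(3))
E
python3 - <<'E'
from m import *
for n in ['scene','side']:
    im=arm.get_image(n);print(n)
    blobs(im,['orange','red','yellow','green','blue','purple'])
    if n=='scene':
        for (u,v) in [(253,239),(269,244),(286,252),(242,248),(258,256),(275,264)]: print(plane(im,u,v,.062).round(3),cloud(im)[v,u].round(3))
E
```

```text
scene
orange [154.3 157. ] 25 med [ 0.479 -0.644  0.126] lo [ 0.471 -0.66   0.121] hi [ 0.485 -0.63   0.129]
orange [226.8 167.6] 18 med [ 0.404 -0.403  0.125] lo [ 0.392 -0.411  0.122] hi [ 0.421 -0.397  0.13 ]
orange [271.9 194. ] 44 med [ 0.452 -0.208  0.125] lo [ 0.44  -0.227  0.119] hi [ 0.459 -0.191  0.13 ]
orange [485.9 205. ] 24 med [0.18  0.342 0.127] lo [0.165 0.336 0.124] hi [0.198 0.346 0.131]
orange [317.4 210.2] 48 med [ 0.45  -0.06   0.126] lo [ 0.44  -0.078  0.119] hi [ 0.457 -0.043  0.129]
red [160.3 198.7] 65 med [ 0.666 -0.432  0.16 ] lo [ 0.654 -0.446  0.148] hi [ 0.676 -0.423  0.164]
red [485.9 262.1] 103 med [0.471 0.371 0.165] lo [0.434 0.339 0.161] hi [0.503 0.4   0.182]
red [462.4 266.2] 104 med [0.51  0.325 0.166] lo [0.472 0.294 0.159] hi [0.542 0.359 0.183]
red [258.2 255.6] 60 med [ 0.633 -0.141  0.063] lo [ 0.618 -0.153  0.054] hi [ 0.643 -0.131  0.067]
red [432.3 271.4] 100 med [0.561 0.272 0.165] lo [0.527 0.24  0.159] hi [0.594 0.305 0.182]
red [406.8 274.7] 109 med [0.6   0.224 0.166] lo [0.57  0.197 0.159] hi [0.634 0.261 0.184]
red [375.4 280.9] 10
[... 2274 characters left out ...]
 196. ] 8 med [ 0.574 -0.141  0.063] lo [ 0.571 -0.148  0.056] hi [ 0.579 -0.139  0.067]
yellow [380.9 229.8] 53 med [ 0.654 -0.449  0.113] lo [ 0.641 -0.459  0.097] hi [ 0.672 -0.437  0.128]
green [306.2 180.8] 6 med [ 0.625 -0.093  0.067] lo [ 0.62  -0.098  0.06 ] hi [ 0.634 -0.088  0.07 ]
blue [324.1 197.9] 8 med [ 0.623 -0.197  0.067] lo [ 0.618 -0.206  0.06 ] hi [ 0.629 -0.193  0.071]
blue [364.5 257.6] 73 med [ 0.517 -0.504  0.14 ] lo [ 0.499 -0.514  0.121] hi [ 0.538 -0.489  0.162]
purple [327.8 272.5] 28 med [ 0.432 -0.432  0.044] lo [ 0.182 -0.645  0.001] hi [ 0.455 -0.417  0.597]
purple [380.7 314.3] 562 med [ 0.474 -0.646  0.008] lo [ 0.439 -0.698 -0.007] hi [ 0.513 -0.582  0.082]
```

Run:
```python
from m import *
im=arm.get_image('scene');W=cloud(im)
M=masks(im)['red'];k,l,s,c=cv2.connectedComponentsWithStats(M.astype(np.uint8))
mids=[];D=[]
for i in range(1,k):
    p=W[l==i];p=p[np.isfinite(p[:,0])]
    if s[i,4]<80 or np.median(p[:,1])<.05 or np.median(p[:,2])<.15 : continue
    # straight part vs upturn
    q=p[p[:,2]<.172];m=q.mean(0);_,_,v=np.linalg.svd((q-m)[:,:2]);d=v[0]*np.sign(v[0,0]);D.append(d)
    proj=(p[:,:2]-m[:2])@d
    print('prong',m.round(3),d.round(3),'tip end',(m[:2]+d*proj.min()).round(4),'far',(m[:2]+d*proj.max()).round(4),'zmax',p[:,2].max().round(3)); mids.append(m[:2]+d*proj.min())
d=np.mean(D,0);print('x dir',d/np.linalg.norm(d),np.degrees(np.arctan2(d[1],d[0])))
mids=np.array(mids);e=mids[np.argmax(mids[:,1])]-mids[np.argmin(mids[:,1])];print('y',e,np.degrees(np.arctan2(e[1],e[0]))-90)
for lo in [(.64,.75),(.75,.85)]:
    q=(W[...,0]>lo[0])&(W[...,0]<lo[1])&(W[...,1]>-.3)&(W[...,1]<.05);print(lo,np.nanmax(W[...,2][q]))
M=masks(im)['orange']
k,l,s,c=cv2.connectedComponentsWithStats(M.astype(np.uint8))
for i in range(1,k):
    if s[i,4]>40:
        p=W[l==i];p=p[np.isfinite(p[:,0])]
        p=p[(p[:,2]>.1)]
        if len(p)<20 or abs(p[0,0]-.45)>.05: continue
        _,_,v=np.linalg.svd((p-p.mean(0))[:,:2]);print('sleeve',p.mean(0).round(4),v[0])
# black bar: dark pixels z .11-.13
g=im['color'].max(-1)<50
q=g&(W[...,2]>.105)&(W[...,2]<.135)&(W[...,0]>.35)&(W[...,0]<.55)&(W[...,1]>-.3)&(W[...,1]<.05)
for a,b in[(-.3,-.135),(-.135,.05)]:
    p=W[q&(W[...,1]>a)&(W[...,1]<b)];_,_,v=np.linalg.svd((p-p.mean(0))[:,:2]);print(len(p),p.mean(0),v[0],p.min(0),p.max(0))
```

```text
prong [0.471 0.372 0.165] [0.726 0.687] tip end [0.4364 0.339 ] far [0.5009 0.4   ] zmax 0.183
prong [0.513 0.329 0.165] [0.731 0.682] tip end [0.4753 0.2937] far [0.5436 0.3574] zmax 0.184
prong [0.564 0.274 0.165] [0.731 0.683] tip end [0.5276 0.2401] far [0.5958 0.3038] zmax 0.182
prong [0.604 0.23  0.165] [0.734 0.679] tip end [0.5692 0.1977] far [0.6352 0.2587] zmax 0.183
prong [0.656 0.177 0.165] [0.736 0.677] tip end [0.6188 0.1423] far [0.6872 0.2051] zmax 0.182
prong [0.698 0.134 0.166] [0.734 0.68 ] tip end [0.6597 0.0986] far [0.7286 0.1625] zmax 0.183
x dir [0.73203321 0.68126895] 42.94288306607184
y [-0.22322115  0.24038712] 42.879484793628734
(0.64, 0.75) 0.0738299247517054
(0.75, 0.85) 0.10536602408781875
sleeve [ 0.4512 -0.2081  0.125 ] [-0.27337928  0.96190632]
sleeve [ 0.4502 -0.0604  0.1249] [-0.29094529  0.95673969]
41 [ 0.44968006 -0.20259738  0.12125831] [-0.21395123  0.97684434] [ 0.43762521 -0.25531924  0.10827687] [ 0.46457352 -0.15870073  0.12757233]
54 [ 0.44878632 -0.05768835  0.12124094] [-0.24599179  0.96927191] [ 0.4367595  -0.10902006  0.10573286] [ 0.46333648 -0.01151891  0.12743077]
```

>>> {"method": "jog_arm", "body": {
  "moves": [
    [0,0,-0.05,-0.17],
    [0,0,-0.1,-0.34],
    [0,0,-0.1,-0.52],
    [0,0,-0.1,-0.7],
    [0,0,-0.1,-0.87],
    [0,0,-0.1,-1.05],
    [0,0,-0.1,-1.2],
    [0,0,-0.1,-1.31],
    [0,0,-0.1,-1.31],
    [0,0,-0.1,-1.31]
  ],
  "hand": 0
}}

```text
clock: 1.55
position: [0.1617, -0.6037, 0.3015]
ee_rot: [-2.223, -2.22, -0.0]
force: [0.3, 0.0, 0.4]
width: 0.01
gripper_force: 0.0
```

>>> {"method": "jog_arm", "body": {
  "moves": [
    [0.03,0.035,0,0],
    [0.07,0.08,0,0],
    [0.11,0.125,0,0],
    [0.15,0.17,0,0],
    [0.19,0.215,0,0],
    [0.23,0.26,0,0],
    [0.27,0.305,0,0],
    [0.31,0.35,0,0],
    [0.35,0.395,0,0],
    [0.38,0.43,0,0],
    [0.4,0.46,0,0],
    [0.41,0.468,0.03,0],
    [0.41,0.468,0.08,0],
    [0.41,0.468,0.1,0],
    [0.41,0.468,0.1,0],
    [0.41,0.468,0.1,0]
  ]
}}

```text
clock: 3.55
position: [0.6301, -0.1934, 0.2028]
ee_rot: [2.22, 2.22, 0.001]
force: [0.3, 0.4, 0.6]
width: 0.003
gripper_force: 0.0
```

Run:
```python
from m import *
print(arm.observe()['position'],arm.observe()['joints'].round(2))
im=grab('wrist','w1');blobs(im,['red','yellow','green','blue','orange'],30)
im=grab('side','s1');blobs(im,['orange','red','blue','yellow','green'],6)
```

```text
[ 0.63009534 -0.19335236  0.20284146] [ 0.49  0.53 -0.43  1.45  0.23  1.21  0.03]
red [277.2 134.5] 595 med [ 0.63  -0.143  0.063] lo [ 0.618 -0.155  0.053] hi [ 0.642 -0.131  0.065]
yellow [219.9 134.2] 593 med [ 0.579 -0.143  0.063] lo [ 0.567 -0.155  0.052] hi [ 0.59  -0.131  0.066]
green [277.7  73.8] 682 med [ 0.631 -0.092  0.063] lo [ 0.619 -0.104  0.053] hi [ 0.643 -0.079  0.065]
green [327.6 130.5] 2845 med [ 0.678 -0.14   0.043] lo [ 0.667 -0.203  0.04 ] hi [ 0.689 -0.084  0.045]
blue [276.9 190.4] 539 med [ 0.63  -0.194  0.063] lo [ 0.618 -0.206  0.052] hi [ 0.641 -0.183  0.065]
orange [12.6 22.5] 816 med [ 0.452 -0.066  0.126] lo [ 0.445 -0.08   0.118] hi [ 0.458 -0.051  0.129]
orange [429.1  10.6] 883 med [ 0.764 -0.037  0.043] lo [ 0.752 -0.041  0.007] hi [ 0.79  -0.028  0.068]
orange [ 45.8 223.9] 770 med [ 0.452 -0.208  0.125] lo [ 0.442 -0.226  0.117] hi [ 0.459 -0.191  0.129]
orange [140.7 159.7] 9 med [0.176 0.335 0.129] lo [0.165 0.327 0.126] hi [0.187 0.339 0.14 ]
red [315. 189.] 9 med [ 0.626 -0.145  0.065] lo [ 0.618 -0.152  0.06 ] hi [ 0.632 -0.136  0.072]
red [381.8 218.3] 20 med [ 0.659 -0.438  0.163] lo [ 0.65  -0.448  0.154] hi [ 0.67  -0.429  0.17 ]
blue [324.1 197.5] 8 med [ 0.627 -0.194  0.063] lo [ 0.618 -0.201  0.053] hi [ 0.632 -0.188  0.074]
blue [364.8 257.9] 24 med [ 0.518 -0.505  0.138] lo [ 0.506 -0.512  0.128] hi [ 0.534 -0.496  0.154]
yellow [304.7 196.1] 9 med [ 0.574 -0.144  0.065] lo [ 0.569 -0.152  0.06 ] hi [ 0.579 -0.14   0.068]
yellow [380.9 229.7] 52 med [ 0.654 -0.449  0.113] lo [ 0.641 -0.46   0.096] hi [ 0.669 -0.438  0.125]
```

View pics/w1.png

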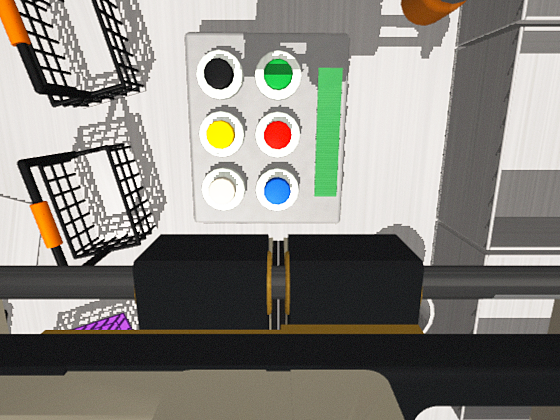

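View pics/s1.png

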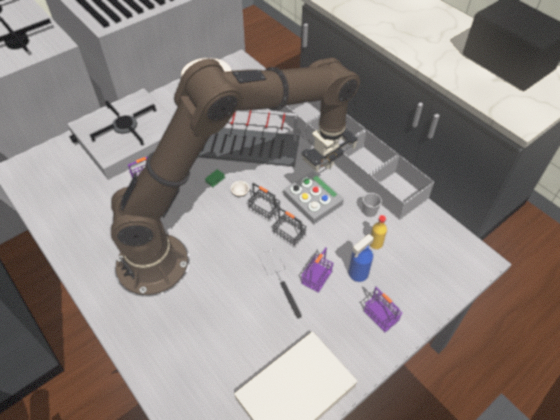

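Wrist view: black (219,73), green (278,73), yellow (220,134), red (277,134), white (222,190), blue (277,190); fingers closed at (277,290). The side view shows just two black baskets at (263,200) and (290,228), so one is absent. Next I check the finger profile for pressing clearance.

Run:
```python
from m import *
im=arm.get_image('wrist');W=cloud(im)
p=W[230:345].reshape(-1,3);p=p[np.isfinite(p[:,0])]
for a in np.arange(.17,.32,.015):
    q=p[(p[:,2]>a)&(p[:,2]<=a+.015)]
    if len(q): print(a.round(3),len(q),q.min(0).round(3),q.max(0).round(3))
```

```text
0.215 10 [ 0.626 -0.185  0.229] [ 0.634 -0.183  0.23 ]
0.23 235 [ 0.626 -0.185  0.23 ] [ 0.634 -0.183  0.245]
0.245 169 [ 0.626 -0.203  0.245] [ 0.634 -0.183  0.259]
0.26 70 [ 0.628 -0.202  0.274] [ 0.632 -0.19   0.275]
0.275 279 [ 0.627 -0.202  0.275] [ 0.632 -0.19   0.282]
0.29 1908 [ 0.55  -0.19   0.293] [ 0.71  -0.157  0.305]
0.305 32757 [ 0.564 -0.178  0.305] [ 0.698 -0.157  0.32 ]
```

>>> {"method": "jog_arm", "body": {
  "moves": [
    [0,0,0.05,0],
    [0,0,0.1,0],
    [0,0,0.12,0],
    [0,0,0.125,0],
    [0,0,0.13,0],
    [0,0,0.133,0],
    [0,0,0.135,0],
    [0,0,0.135,0],
    [0,0,0.135,0]
  ]
}}

```text
clock: 4.82
position: [0.6295, -0.1934, 0.0668]
ee_rot: [2.22, 2.222, 0.0]
force: [0.1, -0.0, -0.1]
width: 0.004
gripper_force: 0.0
```

Run:
```python
from m import *
o=arm.observe();print(o['position'],o['force'],o['joint_efforts'].round(2))
im=grab('wrist','w2');blobs(im,['red','yellow','green','blue'],30)
im=grab('scene','c2')
c=im['color'][200:300,200:330];cv2.imwrite('pics/c2c.png',cv2.resize(c[:,:,::-1],None,fx=6,fy=6,interpolation=cv2.INTER_CUBIC))
```

```text
[ 0.62949795 -0.19335199  0.06677861] [ 0.08408098 -0.0395521  -0.08165908] [ 0.000e+00 -7.606e+01 -7.420e+00 -2.697e+01 -5.000e-02  4.000e-02
 -0.000e+00]
red [278.5 146.4] 1754 med [ 0.63  -0.143  0.063] lo [ 0.618 -0.156  0.053] hi [ 0.643 -0.131  0.066]
yellow [181.7 145.2] 1770 med [ 0.579 -0.142  0.063] lo [ 0.566 -0.155  0.052] hi [ 0.591 -0.131  0.065]
green [279.5  40.6] 2169 med [ 0.631 -0.092  0.063] lo [ 0.618 -0.104  0.052] hi [ 0.643 -0.079  0.065]
green [361.5 131.2] 7590 med [ 0.678 -0.135  0.043] lo [ 0.666 -0.199  0.04 ] hi [ 0.689 -0.084  0.045]
blue [277.6 229.2] 796 med [ 0.63  -0.187  0.063] lo [ 0.618 -0.195  0.053] hi [ 0.641 -0.158  0.167]
```

View pics/c2c.png

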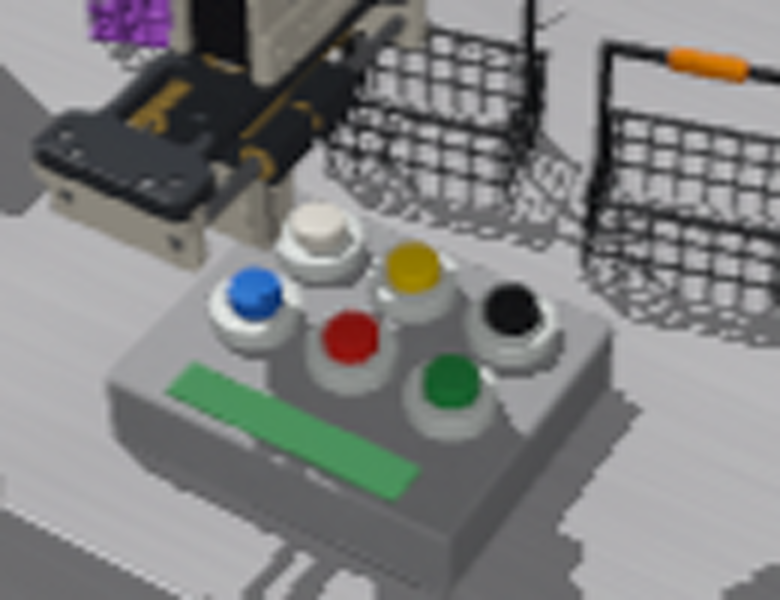

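The crop shows the fingertips (200,240) short of the blue key (255,290), not touching it. I'll measure where the gripper really is.

Run:
```python
from m import *
im=arm.get_image('scene');W=cloud(im)
q=(W[...,2]>.045)&(W[...,0]>.52)&(W[...,0]<.8)&(W[...,1]<-.165)&(W[...,1]>-.34)
v,u=np.where(q)
P=W[q]
for a in np.arange(.045,.24,.012):
    s=(P[:,2]>a)&(P[:,2]<=a+.012)
    if s.any(): print(a.round(3),s.sum(),P[s].min(0).round(3),P[s].max(0).round(3),np.median(P[s],0).round(3),'px',u[s].min(),u[s].max(),v[s].min(),v[s].max())
im=arm.get_image('wrist');R,t=cam(im);print('wristcam',(-R.T@t).round(3),R.round(3).tolist())
print(cv2.Rodrigues(arm.observe()['ee_rot'])[0].round(3))
s=arm.get_image('side');cv2.imwrite('pics/s2.png',cv2.resize(s['color'][90:290,200:430,::-1],None,fx=3,fy=3))
```

```text
0.045 278 [ 0.558 -0.34   0.045] [ 0.778 -0.175  0.057] [ 0.64  -0.196  0.053] px 174 259 235 271
0.057 227 [ 0.567 -0.34   0.057] [ 0.785 -0.182  0.069] [ 0.643 -0.207  0.063] px 163 256 234 269
0.069 81 [ 0.717 -0.339  0.069] [ 0.785 -0.284  0.074] [ 0.756 -0.303  0.071] px 163 189 247 266
0.093 14 [ 0.62  -0.186  0.095] [ 0.638 -0.182  0.105] [ 0.627 -0.184  0.101] px 243 247 236 241
0.105 42 [ 0.612 -0.203  0.105] [ 0.65  -0.182  0.117] [ 0.64  -0.184  0.112] px 235 248 232 240
0.117 43 [ 0.611 -0.199  0.117] [ 0.648 -0.182  0.129] [ 0.64  -0.184  0.122] px 236 248 228 237
0.129 18 [ 0.634 -0.195  0.129] [ 0.649 -0.182  0.14 ] [ 0.645 -0.183  0.135] px 236 243 230 234
0.153 52 [ 0.546 -0.23   0.155] [ 0.717 -0.166  0.165] [ 0.715 -0.189  0.162] px 208 266 204 243
0.165 139 [ 0.549 -0.229  0.165] [ 0.718 -0.165  0.177] [ 0.692 -0.186  0.172] px 208 266 201 242
0.177 197 [ 0.549 -0.231  0.177] [ 0.723 -0.165  0.189] [ 0.655 -0.173  0.183] px 205 266 201 239
0.189 316 [ 0.535 -0.231  0.189] [ 0.726 -0.165  0.201] [ 0.669 -0.188  0.198] px 205 267 189 236
0.201 475 [ 0.535 -0.229  0.201] [ 0.725 -0.165  0.213] [ 0.665 -0.185  0.203] px 205 269 189 233
0.213 116 [ 0.581 -0.216  0.213] [ 0.648 -0.166  0.225] [ 0.642 -0.174  0.219] px 228 257 193 211
0.225 105 [ 0.584 -0.216  0.225] [ 0.648 -0.167  0.237] [ 0.642 -0.174  0.229] px 228 257 192 206
0.237 33 [ 0.636 -0.214  0.237] [ 0.647 -0.171  0.249] [ 0.643 -0.182  0.24 ] px 228 245 196 201
wristcam [ 0.629 -0.129  0.251] [[1.0, 0.0, 0.001], [-0.0, -0.97, 0.244], [0.001, -0.244, -0.97]]
[[-0.001  1.     0.   ]
 [ 1.     0.001 -0.   ]
 [-0.     0.    -1.   ]]
```

View pics/s2.png

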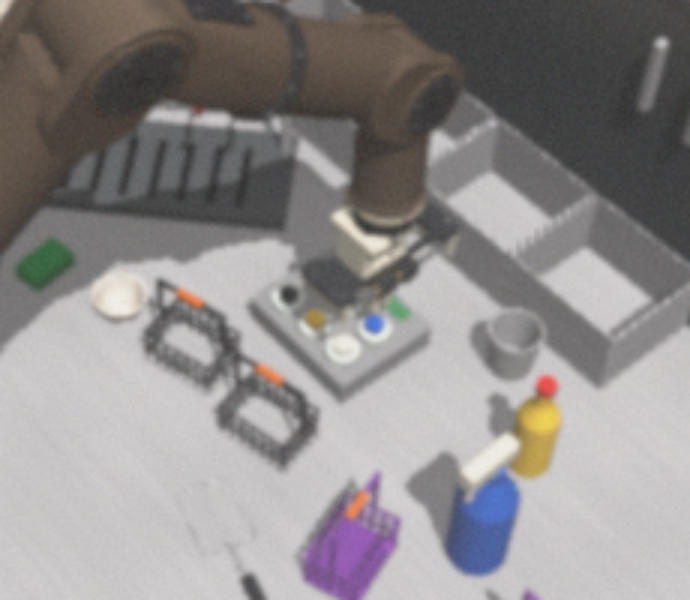

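View pics/w2.png

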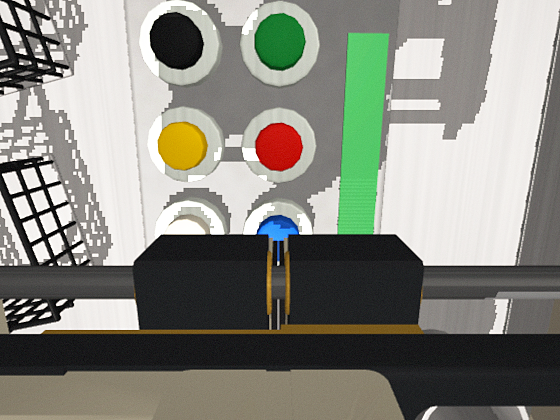

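Reported TCP z is .067, but the lowest visible finger point is at about .095, so the closed tips sit higher than the text suggests. Laterally it is centred. I'll lower gently until contact.

>>> {"method": "jog_arm", "body": {
  "moves": [
    [0,0,0.005,0],
    [0,0,0.01,0],
    [0,0,0.013,0],
    [0,0,0.013,0]
  ]
}}

```text
clock: 5.58
position: [0.6291, -0.1932, 0.0531]
ee_rot: [-2.22, -2.222, 0.001]
force: [-0.8, 0.2, 0.4]
width: 0.004
gripper_force: 0.0
```

```bash
cat > tip.py <<'E'
from m import *
im=arm.get_image('wrist');W=cloud(im);o=arm.observe();print(o['position'].round(4),o['force'].round(2))
p=W[150:345,260:296].reshape(-1,3);p=p[np.isfinite(p[:,0])];p=p[(abs(p[:,1]-o['position'][1])<.02)&(abs(p[:,0]-o['position'][0])<.03)]
h,e=np.histogram(p[:,2],bins=np.arange(.04,.3,.01));print([(round(a,3),b) for a,b in zip(e,h) if b])
im=arm.get_image('scene');W=cloud(im).reshape(-1,3);p=W[np.isfinite(W[:,0])];p=p[(abs(p[:,1]-o['position'][1])<.02)&(abs(p[:,0]-o['position'][0])<.03)]
h,e=np.histogram(p[:,2],bins=np.arange(.04,.3,.01));print([(round(a,3),b) for a,b in zip(e,h) if b])
E
python3 tip.py
```

```text
[ 0.6293 -0.1933  0.0533] [0.06 0.28 0.1 ]
[(np.float64(0.04), np.int64(274)), (np.float64(0.05), np.int64(731)), (np.float64(0.06), np.int64(330)), (np.float64(0.07), np.int64(10)), (np.float64(0.08), np.int64(155)), (np.float64(0.09), np.int64(169)), (np.float64(0.1), np.int64(83)), (np.float64(0.12), np.int64(326)), (np.float64(0.13), np.int64(23)), (np.float64(0.14), np.int64(25)), (np.float64(0.15), np.int64(29)), (np.float64(0.16), np.int64(32))]
[(np.float64(0.04), np.int64(105)), (np.float64(0.05), np.int64(82)), (np.float64(0.06), np.int64(53)), (np.float64(0.08), np.int64(10)), (np.float64(0.09), np.int64(31)), (np.float64(0.1), np.int64(37)), (np.float64(0.11), np.int64(17)), (np.float64(0.12), np.int64(8)), (np.float64(0.13), np.int64(1)), (np.float64(0.14), np.int64(6)), (np.float64(0.15), np.int64(12)), (np.float64(0.16), np.int64(32)), (np.float64(0.17), np.int64(29)), (np.float64(0.18), np.int64(73)), (np.float64(0.19), np.int64(42)), (np.float64(0.2), np.int64(46)), (np.float64(0.21), np.int64(43)), (np.float64(0.22), np.int64(32)), (np.float64(0.23), np.int64(6)), (np.float64(0.25), np.int64(26)), (np.float64(0.26), np.int64(10))]
```

>>> {"method": "jog_arm", "body": {
  "moves": [
    [0,0,0.006,0],
    [0,0,0.012,0],
    [0,0,0.015,0],
    [0,0,0.017,0],
    [0,0,0.018,0],
    [0,0,0.018,0]
  ]
}}

```text
clock: 6.42
position: [0.6292, -0.1933, 0.0356]
ee_rot: [-2.22, -2.222, 0.0]
force: [-1.0, 0.3, 2.6]
width: 0.003
gripper_force: 1.1
```

Contact at about .036. Press on.

>>> {"method": "jog_arm", "body": {
  "moves": [
    [0,0,0.002,0],
    [0,0,0.004,0],
    [0,0,0.005,0],
    [0,0,0.006,0],
    [0,0,0.006,0]
  ]
}}

```text
clock: 7.05
position: [0.6296, -0.1933, 0.031]
ee_rot: [2.22, 2.222, 0.0]
force: [-6.5, 0.7, 16.1]
width: 0.004
gripper_force: 8.0
```

>>> {"method": "jog_arm", "body": {
  "moves": [
    [0,0,-0.01,0],
    [0,0,-0.05,0],
    [0,0,-0.1,0],
    [0,0,-0.16,0],
    [0,-0.04,-0.2,0],
    [0,-0.09,-0.2,0],
    [0,-0.14,-0.2,0],
    [-0.05,-0.18,-0.2,0],
    [-0.08,-0.18,-0.2,0],
    [-0.08,-0.18,-0.2,0],
    [-0.08,-0.18,-0.2,0],
    [-0.08,-0.18,-0.2,0]
  ],
  "hand": 0.06
}}

```text
clock: 8.55
position: [0.45, -0.2721, 0.2295]
ee_rot: [-2.218, -2.225, -0.001]
force: [-0.1, 0.0, -0.6]
width: 0.655
gripper_force: 0.0
```

```bash
cat > bar.py <<'E'
from m import *
def bars(n='wrist',zs=.1205):
    im=arm.get_image(n);W=cloud(im);M=masks(im)['orange']
    k,l,s,c=cv2.connectedComponentsWithStats(M.astype(np.uint8));out=[]
    for i in range(1,k):
        if s[i,4]<(200 if n=='wrist' else 20): continue
        p=W[l==i];p=p[np.isfinite(p[:,0])]
        if not (.10<np.median(p[:,2])<.3): continue
        v,u=np.where(l==i);P=np.array([plane(im,a,b,np.median(p[:,2])-.003)[:2] for a,b in zip(u,v)])
        (cx,cy),(w,h),ang=cv2.minAreaRect((P*1000).astype(np.float32))
        b=cv2.boxPoints(((cx,cy),(w,h),ang));e=[b[1]-b[0],b[2]-b[1]];e=max(e,key=np.linalg.norm);e=e*np.sign(e[1])
        d=cloud(im)
        print(n,'px',c[i].round(),'n',s[i,4],'med',np.median(p,0).round(4),'ztop',np.percentile(p[:,2],95).round(4),'rect mid',round(cx),round(cy),'size',round(w,1),round(h,1),'bar yaw deg',np.degrees(np.arctan2(-e[0],e[1])).round(1))
E
python3 - <<'E'
from bar import *
bars();bars('scene')
o=arm.observe();print(o['position'].round(4),o['width'])
im=grab('wrist','w3');W=cloud(im)
p=W[200:345].reshape(-1,3);p=p[np.isfinite(p[:,0])&(abs(p[:,1]-o['position'][1])<.02)]
for a in np.arange(.2,.3,.01):
    q=p[(p[:,2]>a)&(p[:,2]<=a+.01)]
    if len(q): print(a.round(3),len(q),q.min(0).round(3),q.max(0).round(3))
E
```

```text
wrist px [278. 121.] n 576 med [ 0.4493 -0.2104  0.1262] ztop 0.1278 rect mid 449 -209 size 11.3 36.1 bar yaw deg 12.8
scene px [154. 157.] n 26 med [ 0.4803 -0.6448  0.1258] ztop 0.1288 rect mid 476 -651 size 35.3 14.5 bar yaw deg -1.6
scene px [272. 194.] n 38 med [ 0.4531 -0.2089  0.1255] ztop 0.1289 rect mid 450 -211 size 15.0 36.8 bar yaw deg 12.9
scene px [486. 205.] n 24 med [0.1824 0.3417 0.1276] ztop 0.1295 rect mid 176 342 size 8.1 34.7 bar yaw deg 84.5
scene px [317. 210.] n 44 med [ 0.4511 -0.0604  0.125 ] ztop 0.1284 rect mid 447 -62 size 14.9 36.6 bar yaw deg 13.2
[ 0.4499 -0.2724  0.2295] 0.6546739616500467
0.25 168 [ 0.413 -0.275  0.255] [ 0.488 -0.262  0.26 ]
0.26 649 [ 0.404 -0.274  0.26 ] [ 0.496 -0.262  0.27 ]
0.27 830 [ 0.403 -0.283  0.27 ] [ 0.497 -0.261  0.28 ]
0.28 835 [ 0.403 -0.283  0.28 ] [ 0.497 -0.261  0.29 ]
0.29 318 [ 0.419 -0.283  0.29 ] [ 0.48 -0.27  0.3 ]
```

View pics/w3.png

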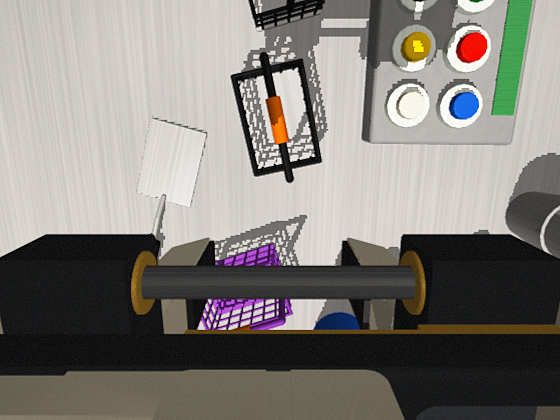

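>>> {"method": "jog_arm", "body": {
  "moves": [
    [0.03,0,0,-0.11],
    [0.062,0,0,-0.227],
    [0.062,0,0,-0.227],
    [0.062,0,0.03,-0.227],
    [0.062,0,0.07,-0.227],
    [0.062,0,0.11,-0.227],
    [0.062,0,0.14,-0.227],
    [0.062,0,0.153,-0.227],
    [0.062,0,0.153,-0.227],
    [0.062,0,0.153,-0.227]
  ]
}}

```text
clock: 9.95
position: [0.4503, -0.2118, 0.0776]
ee_rot: [1.954, 2.458, 0.001]
force: [0.2, -0.2, 0.6]
width: 0.653
gripper_force: 0.0
```

>>> {"method": "jog_arm", "body": {
  "moves": [
    [0,0,0,0],
    [0,0,0,0],
    [0,0,0,0],
    [0,0,0,0],
    [0,0,0,0],
    [0,0,0,0],
    [0,0,0,0]
  ],
  "hand": 0,
  "newtons": 40
}}

```text
clock: 10.82
position: [0.4494, -0.2114, 0.0765]
ee_rot: [-1.954, -2.46, -0.0]
force: [0.0, 0.5, -0.2]
width: 0.118
gripper_force: 40.0
```

Gripped the sleeve (11 mm wide). Lift and carry to the front of hang1.

>>> {"method": "jog_arm", "body": {
  "moves": [
    [0,0,-0.02,0],
    [0,0,-0.05,0],
    [0,0,-0.09,0],
    [0,0,-0.13,0],
    [0,0,-0.15,0],
    [0.02,0.016,-0.15,-0.04],
    [0.05,0.04,-0.15,-0.1],
    [0.08,0.064,-0.15,-0.17],
    [0.11,0.088,-0.15,-0.24],
    [0.14,0.112,-0.15,-0.3],
    [0.17,0.136,-0.15,-0.37],
    [0.2,0.16,-0.15,-0.43],
    [0.225,0.18,-0.15,-0.49],
    [0.242,0.193,-0.15,-0.52],
    [0.242,0.193,-0.15,-0.52],
    [0.242,0.193,-0.15,-0.52]
  ],
  "newtons": 60
}}

```text
clock: 12.82
position: [0.5823, 0.067, 0.226]
ee_rot: [-1.258, -2.878, 0.002]
force: [-0.7, 0.1, -2.9]
width: 0.116
gripper_force: 60.0
```

```bash
cat > st.py <<'E'
from bar import *
o=arm.observe();R=cv2.Rodrigues(o['ee_rot'])[0];th=np.arctan2(R[1,0],R[0,0])
print('pos',o['position'].round(4),'theta',np.degrees(th).round(2),'w',round(o['width']*91.8,1),'tilt',R[2,2].round(4),'clk',o['clock'])
def to(x,y,z,thd):
    d=np.array([x,y,z])-o['position'];print('->',(d[0]*np.cos(th)+d[1]*np.sin(th)).round(4),(d[0]*np.sin(th)-d[1]*np.cos(th)).round(4),-d[2].round(4),'spin',(th-np.radians(thd)).round(3))
E
python3 - <<'E'
from st import *
bars('scene');bars()
im=grab('scene','c4')
to(.583,.068,.1555,132.9);to(.656,.136,.1555,132.9)
E
```

```text
pos [0.5823 0.067  0.226 ] theta 132.79 w 10.6 tilt -1.0 clk 12.825
scene px [154. 157.] n 26 med [ 0.4798 -0.6481  0.1258] ztop 0.1287 rect mid 476 -651 size 35.3 14.5 bar yaw deg -1.6
scene px [486. 205.] n 24 med [0.1807 0.3416 0.1268] ztop 0.1295 rect mid 175 342 size 8.1 34.8 bar yaw deg 84.5
scene px [317. 210.] n 44 med [ 0.4505 -0.06    0.1252] ztop 0.1282 rect mid 448 -62 size 14.9 36.6 bar yaw deg 13.2
wrist px [ 58. 202.] n 434 med [ 0.4505 -0.059   0.1249] ztop 0.1269 rect mid 448 -62 size 12.5 39.8 bar yaw deg 14.7
wrist px [278. 248.] n 927 med [0.5727 0.0768 0.2755] ztop 0.2771 rect mid 573 76 size 11.4 16.3 bar yaw deg 43.3
wrist px [278. 306.] n 350 med [0.59   0.0577 0.2759] ztop 0.3339 rect mid 592 56 size 10.3 7.2 bar yaw deg -47.3
-> 0.0003 0.0012 0.0705 spin -0.002
-> 0.0006 0.1009 0.0705 spin -0.002
```

View pics/c4.png

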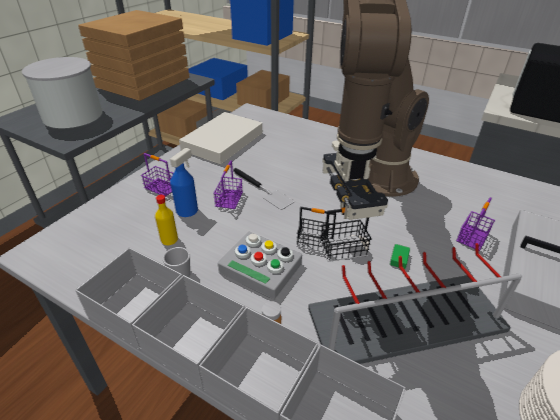

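The basket is held level in front of hang1, at around (345,235), and basket 2 at (317,228) is unchanged. Now down, then in over the tips.

>>> {"method": "jog_arm", "body": {
  "moves": [
    [0,0,0.03,0],
    [0,0,0.06,0],
    [0,0,0.0705,0],
    [0,0,0.0705,0],
    [0,0,0.0705,0],
    [0,0.01,0.0705,0],
    [0,0.025,0.0705,0],
    [0,0.04,0.0705,0],
    [0,0.055,0.0705,0],
    [0,0.07,0.0705,0],
    [0,0.085,0.0705,0],
    [0,0.095,0.0705,0],
    [0,0.101,0.0705,0],
    [0,0.101,0.0705,0],
    [0,0.101,0.0705,0]
  ]
}}

```text
clock: 14.85
position: [0.6565, 0.1361, 0.156]
ee_rot: [-1.257, -2.879, 0.001]
force: [0.8, 0.5, -2.5]
width: 0.112
gripper_force: 60.0
```

Run:
```python
from st import *
print(o['force'])
im=grab('wrist');s=grab('scene');c=s['color'][180:330,280:480]
a=cv2.resize(c[:,:,::-1],(800,600)[:2] if 0 else (533,400));b=cv2.resize(im['color'][:,:,::-1],(266,200));
o_=np.zeros((400,800,3),np.uint8);o_[:,:533]=a;o_[:200,533:799]=b;cv2.imwrite('pics/m5.png',o_)
to(.656,.136,.1195,132.9)
```

```text
pos [0.6565 0.1361 0.156 ] theta 132.83 w 10.3 tilt -1.0 clk 14.85
[ 0.84910416  0.50067566 -2.50007025]
-> 0.0003 -0.0004 0.0365 spin -0.001
```

View pics/m5.png

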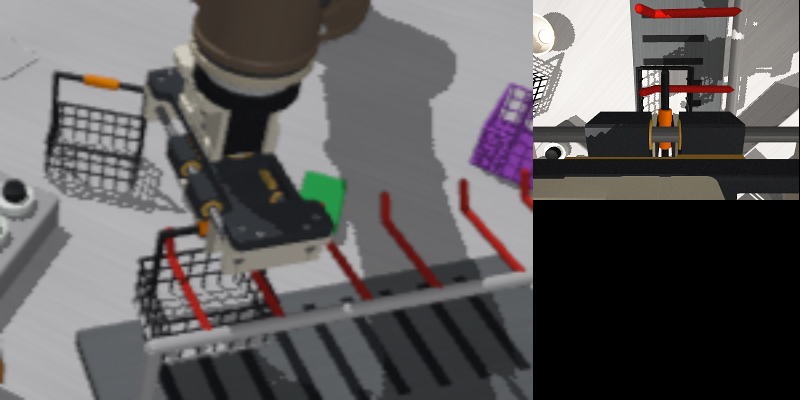

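The basket is over the first prong pair, with prongs between rim and bar and the bar just behind the tip (wrist inset: tip at (642,90), bar at (665,90)). Lowering.

>>> {"method": "jog_arm", "body": {
  "moves": [
    [0,0,0.01,0],
    [0,0,0.02,0],
    [0,0,0.028,0],
    [0,0,0.032,0],
    [0,0,0.034,0],
    [0,0,0.036,0],
    [0,0,0.036,0]
  ]
}}

```text
clock: 15.82
position: [0.6568, 0.1366, 0.1214]
ee_rot: [1.256, 2.879, -0.0]
force: [-4.0, -3.0, 6.4]
width: 0.114
gripper_force: 60.0
```

>>> {"method": "jog_arm", "body": {
  "moves": [
    [0,0,-0.0005,0],
    [0,0,-0.0005,0],
    [0,0,-0.0005,0],
    [0,0,-0.0005,0],
    [0,0,-0.0005,0],
    [0,0,-0.0005,0]
  ],
  "hand": 0.035
}}

```text
clock: 16.58
position: [0.6568, 0.1366, 0.1205]
ee_rot: [1.256, 2.879, -0.0]
force: [0.8, 0.6, 0.3]
width: 0.381
gripper_force: 0.0
```

>>> {"method": "jog_arm", "body": {
  "moves": [
    [0,0,-0.01,0],
    [0,0,-0.03,0],
    [0,0,-0.06,0],
    [0,0,-0.1,0],
    [0,-0.03,-0.14,0],
    [0,-0.08,-0.14,0],
    [0,-0.12,-0.14,0],
    [0,-0.15,-0.14,0],
    [0,-0.15,-0.14,0],
    [0,-0.15,-0.14,0]
  ]
}}

```text
clock: 17.82
position: [0.5475, 0.0352, 0.2618]
ee_rot: [1.255, 2.878, 0.002]
force: [0.7, -0.3, 0.1]
width: 0.378
gripper_force: 0.0
```

Run:
```python
from st import *
bars('scene');bars()
s=grab('scene');c=s['color'][180:330,280:480];im=grab('wrist')
a=cv2.resize(c[:,:,::-1],(533,400));b=cv2.resize(im['color'][:,:,::-1],(266,200));
o_=np.zeros((400,800,3),np.uint8);o_[:,:533]=a;o_[:200,533:799]=b;cv2.imwrite('pics/m6.png',o_)
to(.449,-.061-.06,.2295,90+13.5)
```

```text
pos [0.5475 0.0352 0.2618] theta 132.87 w 34.7 tilt -1.0 clk 17.825
scene px [154. 157.] n 26 med [ 0.4794 -0.6447  0.1263] ztop 0.1294 rect mid 476 -650 size 35.2 14.5 bar yaw deg -1.6
scene px [486. 205.] n 24 med [0.1821 0.3415 0.127 ] ztop 0.129 rect mid 175 342 size 8.1 34.8 bar yaw deg 84.5
scene px [317. 210.] n 44 med [ 0.4511 -0.0601  0.125 ] ztop 0.1289 rect mid 448 -62 size 14.9 36.6 bar yaw deg 13.2
scene px [360. 275.] n 74 med [0.6567 0.1387 0.1706] ztop 0.1727 rect mid 654 139 size 13.1 36.3 bar yaw deg 42.9
wrist px [129. 194.] n 314 med [ 0.4499 -0.0605  0.1251] ztop 0.127 rect mid 448 -62 size 12.1 38.4 bar yaw deg 14.9
wrist px [461. 196.] n 506 med [0.65   0.139  0.1703] ztop 0.1725 rect mid 655 137 size 13.3 37.2 bar yaw deg 42.8
-> -0.0475 -0.1785 0.0323 spin 0.513
```

View pics/m6.png

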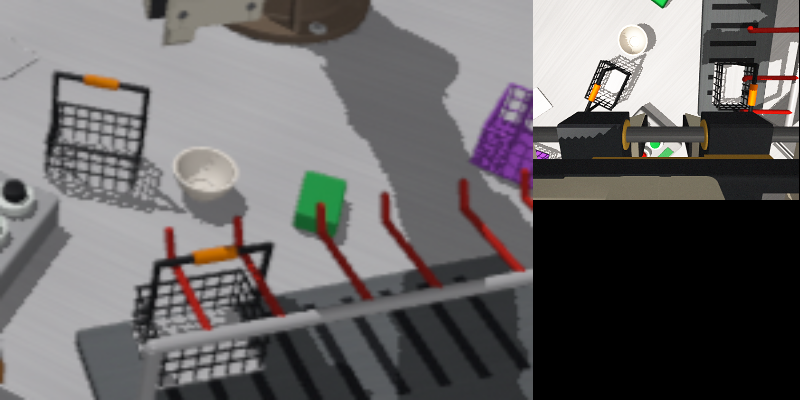

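Basket 1 hangs on hang1: bar at (215,255) in the crop, lying across both prongs. Basket 2 is unmoved; fetch it.

>>> {"method": "jog_arm", "body": {
  "moves": [
    [0,-0.03,0,0.1],
    [-0.002,-0.07,0,0.22],
    [-0.004,-0.11,0,0.34],
    [-0.005,-0.135,0,0.45],
    [-0.005,-0.139,0,0.509],
    [-0.005,-0.139,0.03,0.509],
    [-0.005,-0.139,0.06,0.509],
    [-0.005,-0.139,0.06,0.509]
  ],
  "hand": 0.06
}}

```text
clock: 19.02
position: [0.4471, -0.0631, 0.199]
ee_rot: [-1.937, -2.469, 0.003]
force: [0.1, -0.3, 0.2]
width: 0.655
gripper_force: 0.0
```

Run:
```python
from st import *
bars();bars('scene')
to(.449,-.061,.0765,103.7)
```

```text
pos [ 0.4471 -0.0631  0.199 ] theta 103.76 w 60.1 tilt -1.0 clk 19.025
wrist px [280. 205.] n 694 med [ 0.4478 -0.0609  0.126 ] ztop 0.1276 rect mid 448 -62 size 10.7 37.4 bar yaw deg 13.7
scene px [154. 157.] n 25 med [ 0.4787 -0.6452  0.1259] ztop 0.1291 rect mid 476 -650 size 35.3 14.4 bar yaw deg -1.9
scene px [486. 205.] n 22 med [0.1793 0.3422 0.1268] ztop 0.1287 rect mid 175 342 size 8.1 34.8 bar yaw deg 82.6
scene px [317. 210.] n 44 med [ 0.4502 -0.0598  0.1256] ztop 0.1282 rect mid 448 -62 size 14.8 36.6 bar yaw deg 13.2
scene px [360. 275.] n 84 med [0.6562 0.1401 0.1711] ztop 0.1735 rect mid 654 140 size 14.0 38.4 bar yaw deg 42.9
-> 0.0016 0.0024 0.1225 spin 0.001
```

>>> {"method": "jog_arm", "body": {
  "moves": [
    [0.0015,0.001,0.04,0],
    [0.0015,0.001,0.08,0],
    [0.0015,0.001,0.11,0],
    [0.0015,0.001,0.1225,0],
    [0.0015,0.001,0.1225,0],
    [0.0015,0.001,0.1225,0]
  ]
}}

```text
clock: 19.88
position: [0.4501, -0.062, 0.0793]
ee_rot: [1.94, 2.469, 0.002]
force: [0.4, -0.7, 0.2]
width: 0.651
gripper_force: 0.0
```

>>> {"method": "jog_arm", "body": {
  "moves": [
    [0,0,0,0],
    [0,0,0,0],
    [0,0,0,0],
    [0,0,0,0],
    [0,0,0,0],
    [0,0,0,0],
    [0,0,-0.02,0],
    [0,0,-0.05,0],
    [0,0,-0.09,0],
    [0,0,-0.13,0],
    [0,0,-0.15,0],
    [0,0,-0.15,0],
    [0,0,-0.15,0]
  ],
  "hand": 0,
  "newtons": 60
}}

```text
clock: 21.5
position: [0.4481, -0.062, 0.2269]
ee_rot: [-1.94, -2.469, 0.001]
force: [-0.7, -0.1, -2.5]
width: 0.116
gripper_force: 60.0
```

Run:
```python
from st import *
print(o['force']);bars()
to(.397,.262,.226,132.8);to(.397,.262,.1555,132.8)
```

```text
pos [ 0.4481 -0.062   0.2269] theta 103.68 w 10.7 tilt -1.0 clk 21.5
[-0.70993582 -0.10044136 -2.50973535]
wrist px [278. 249.] n 844 med [ 0.4451 -0.0496  0.2749] ztop 0.2764 rect mid 445 -50 size 11.3 15.1 bar yaw deg 13.7
wrist px [278. 307.] n 393 med [ 0.4508 -0.0748  0.2752] ztop 0.3344 rect mid 452 -77 size 10.9 8.2 bar yaw deg -76.3
-> 0.3269 0.027 0.0009 spin -0.508
-> 0.3269 0.027 0.0714 spin -0.508
```

>>> {"method": "jog_arm", "body": {
  "moves": [
    [0.02,0.002,0,-0.03],
    [0.05,0.005,0,-0.08],
    [0.08,0.008,0,-0.13],
    [0.11,0.01,0,-0.18],
    [0.14,0.013,0,-0.22],
    [0.17,0.016,0,-0.27],
    [0.2,0.019,0,-0.32],
    [0.23,0.021,0,-0.36],
    [0.26,0.024,0,-0.41],
    [0.29,0.027,0,-0.46],
    [0.315,0.029,0,-0.49],
    [0.328,0.03,0,-0.508],
    [0.328,0.03,0,-0.508],
    [0.328,0.03,0.03,-0.508],
    [0.328,0.03,0.06,-0.508],
    [0.328,0.03,0.0714,-0.508],
    [0.328,0.03,0.0714,-0.508],
    [0.328,0.03,0.0714,-0.508],
    [0.328,0.03,0.0714,-0.508]
  ]
}}

```text
clock: 23.92
position: [0.4009, 0.2642, 0.1575]
ee_rot: [1.258, 2.878, 0.002]
force: [0.0, -0.4, -1.1]
width: 0.114
gripper_force: 60.0
```

Run:
```python
from st import *
bars()
to(.473,.3322,.1555,132.85)
```

```text
pos [0.4009 0.2642 0.1575] theta 132.78 w 10.5 tilt -1.0 clk 23.925
wrist px [278. 249.] n 853 med [0.3918 0.2732 0.2055] ztop 0.2071 rect mid 392 273 size 11.3 15.1 bar yaw deg 42.2
wrist px [278. 307.] n 393 med [0.4093 0.2544 0.2061] ztop 0.2645 rect mid 411 253 size 10.4 8.2 bar yaw deg -47.3
-> 0.001 0.0991 0.002 spin -0.001
```

>>> {"method": "jog_arm", "body": {
  "moves": [
    [0,0.01,0,0],
    [0,0.025,0,0],
    [0,0.04,0,0],
    [0.001,0.055,0,0],
    [0.001,0.07,0,0],
    [0.001,0.085,0,0],
    [0.001,0.095,0,0],
    [0.001,0.099,0,0],
    [0.001,0.099,0,0],
    [0.001,0.099,0,0]
  ]
}}

```text
clock: 25.22
position: [0.4721, 0.3315, 0.1567]
ee_rot: [1.258, 2.879, -0.001]
force: [-0.1, 0.4, -1.4]
width: 0.113
gripper_force: 60.0
```

Run:
```python
from st import *
print(o['force'])
im=grab('wrist');s=grab('scene');c=s['color'][150:330,300:540]
a=cv2.resize(c[:,:,::-1],(533,400));b=cv2.resize(im['color'][:,:,::-1],(266,200));
o_=np.zeros((400,800,3),np.uint8);o_[:,:533]=a;o_[:200,533:799]=b;cv2.imwrite('pics/m7.png',o_)
bars('scene')
```

```text
pos [0.4721 0.3315 0.1567] theta 132.8 w 10.4 tilt -1.0 clk 25.225
[-0.11394968  0.40943118 -1.41197798]
scene px [154. 157.] n 25 med [ 0.4799 -0.6455  0.1261] ztop 0.1285 rect mid 476 -650 size 35.3 14.4 bar yaw deg -1.9
scene px [361. 275.] n 81 med [0.6557 0.1405 0.1706] ztop 0.1731 rect mid 653 140 size 13.6 37.5 bar yaw deg 43.0
```

View pics/m7.png

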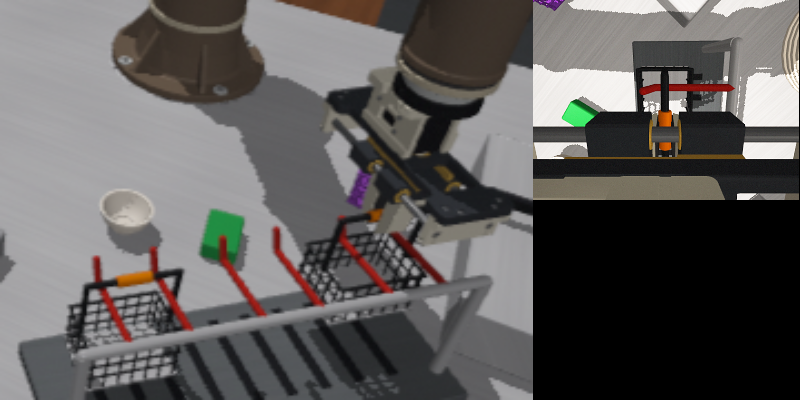

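The second basket is over the left pair (bar at (375,215)), same as the first. Lower and release.

>>> {"method": "jog_arm", "body": {
  "moves": [
    [0,0,0.01,0],
    [0,0,0.02,0],
    [0,0,0.028,0],
    [0,0,0.032,0],
    [0,0,0.034,0],
    [0,0,0.036,0],
    [0,0,0.036,0]
  ]
}}

```text
clock: 26.25
position: [0.4723, 0.3318, 0.1224]
ee_rot: [1.257, 2.878, -0.0]
force: [-4.8, -6.5, 16.4]
width: 0.111
gripper_force: 60.0
```

>>> {"method": "jog_arm", "body": {
  "moves": [
    [0,0,-0.001,0],
    [0,0,-0.0015,0],
    [0,0,-0.0015,0]
  ]
}}

```text
clock: 26.62
position: [0.4723, 0.3318, 0.1226]
ee_rot: [1.258, 2.878, -0.0]
force: [-2.8, -3.6, 7.6]
width: 0.113
gripper_force: 60.0
```

>>> {"method": "jog_arm", "body": {
  "moves": [
    [0,0,0,0],
    [0,0,0,0],
    [0,0,0,0],
    [0,0,0,0],
    [0,0,0,0],
    [0,0,0,0],
    [0,0,-0.01,0],
    [0,0,-0.03,0],
    [0,0,-0.06,0],
    [0,0,-0.1,0],
    [0,-0.03,-0.14,0],
    [0,-0.08,-0.14,0],
    [0,-0.12,-0.14,0],
    [0,-0.15,-0.14,0],
    [0,-0.15,-0.14,0],
    [0,-0.15,-0.14,0]
  ],
  "hand": 0.035
}}

```text
clock: 28.62
position: [0.363, 0.2304, 0.2628]
ee_rot: [1.258, 2.878, 0.002]
force: [1.0, -0.6, 0.7]
width: 0.381
gripper_force: 0.0
```

Run:
```python
from st import *
bars('scene');bars()
grab('scene','c8');im=grab('side');blobs(im,['orange'])
to(.579,-.142,.2,90)
```

```text
pos [0.363  0.2304 0.2628] theta 132.78 w 34.9 tilt -1.0 clk 28.625
scene px [154. 157.] n 25 med [ 0.4796 -0.6463  0.1269] ztop 0.1287 rect mid 477 -649 size 35.2 14.4 bar yaw deg -1.9
scene px [469. 256.] n 68 med [0.4739 0.3323 0.1707] ztop 0.1733 rect mid 471 333 size 13.9 37.0 bar yaw deg 42.9
scene px [361. 275.] n 80 med [0.6559 0.14   0.1707] ztop 0.1734 rect mid 653 140 size 13.3 37.7 bar yaw deg 45.1
wrist px [461. 198.] n 510 med [0.4679 0.3325 0.1705] ztop 0.1726 rect mid 471 331 size 13.3 36.6 bar yaw deg 42.8
-> -0.42 -0.0944 0.0628 spin 0.747
```

View pics/c8.png

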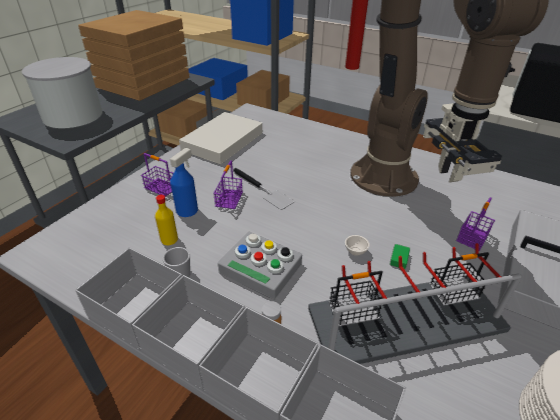

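Both baskets hang on the outer prong pairs, bars at (469,256) and (361,275), and no other black basket is in view. Now the keys.

>>> {"method": "jog_arm", "body": {
  "moves": [
    [-0.03,-0.007,0,0.08],
    [-0.08,-0.018,0,0.16],
    [-0.13,-0.03,0,0.25],
    [-0.18,-0.04,0,0.34],
    [-0.23,-0.052,0,0.43],
    [-0.28,-0.063,0,0.52],
    [-0.33,-0.074,0,0.6],
    [-0.38,-0.085,0,0.68],
    [-0.41,-0.092,0,0.747],
    [-0.42,-0.0945,0,0.747],
    [-0.42,-0.0945,0.06,0.747],
    [-0.42,-0.0945,0.1,0.747],
    [-0.42,-0.0945,0.1,0.747],
    [-0.42,-0.0945,0.1,0.747]
  ],
  "hand": 0
}}

```text
clock: 30.58
position: [0.5794, -0.1416, 0.1639]
ee_rot: [2.219, 2.222, 0.002]
force: [1.6, 0.8, -0.1]
width: 0.006
gripper_force: 0.0
```

Run:
```python
from st import *
blobs(arm.get_image('wrist'),['yellow','red','green','blue'],100);bars('scene')
to(.579,-.1425,.032,90)
```

```text
pos [ 0.5794 -0.1416  0.1639] theta 90.09 w 0.6 tilt -1.0 clk 30.575
yellow [275.6 199.8] 657 med [ 0.578 -0.142  0.063] lo [ 0.566 -0.155  0.053] hi [ 0.59  -0.131  0.065]
red [337.6 199.6] 711 med [ 0.629 -0.142  0.063] lo [ 0.617 -0.155  0.053] hi [ 0.641 -0.131  0.066]
green [341.2 136.8] 776 med [ 0.63  -0.091  0.063] lo [ 0.617 -0.103  0.052] hi [ 0.644 -0.079  0.065]
green [390.2 180.4] 2641 med [ 0.678 -0.129  0.043] lo [ 0.666 -0.18   0.04 ] hi [ 0.689 -0.085  0.045]
scene px [154. 157.] n 26 med [ 0.4807 -0.6437  0.126 ] ztop 0.1295 rect mid 476 -650 size 35.2 14.5 bar yaw deg -1.6
scene px [486. 205.] n 24 med [0.1815 0.3417 0.127 ] ztop 0.1287 rect mid 175 342 size 8.1 34.8 bar yaw deg 84.5
scene px [469. 256.] n 67 med [0.472  0.3333 0.1706] ztop 0.1733 rect mid 470 334 size 12.9 39.3 bar yaw deg 43.0
scene px [360. 275.] n 71 med [0.6568 0.1401 0.1704] ztop 0.1732 rect mid 654 139 size 11.7 37.4 bar yaw deg 43.0
-> -0.0009 -0.0004 0.1319 spin 0.002
```

>>> {"method": "jog_arm", "body": {
  "moves": [
    [0,0,0.05,0],
    [0,0,0.09,0],
    [0,0,0.11,0],
    [0,0,0.12,0],
    [0,0,0.125,0],
    [0,0,0.129,0],
    [0,0,0.131,0],
    [0,0,0.1325,0],
    [0,0,0.134,0],
    [0,0,0.134,0]
  ]
}}

```text
clock: 31.92
position: [0.5795, -0.1426, 0.0308]
ee_rot: [2.22, 2.219, 0.001]
force: [-6.1, 1.1, 25.3]
width: 0.005
gripper_force: 12.2
```

Yellow is home. Now white.

>>> {"method": "jog_arm", "body": {
  "moves": [
    [0,0,-0.01,0],
    [0,0,-0.05,0],
    [0,0,-0.05,0],
    [-0.03,0,-0.05,0],
    [-0.0515,0,-0.05,0],
    [-0.0515,0,-0.05,0],
    [-0.0515,0,-0.05,0],
    [-0.0515,0,-0.02,0],
    [-0.0515,0,-0.009,0],
    [-0.0515,0,-0.005,0],
    [-0.0515,0,-0.003,0],
    [-0.0515,0,-0.001,0],
    [-0.0515,0,0,0],
    [-0.0515,0,0,0]
  ]
}}

```text
clock: 33.67
position: [0.5787, -0.1933, 0.0308]
ee_rot: [2.22, 2.221, 0.001]
force: [-10.1, 4.0, 24.0]
width: 0.004
gripper_force: 11.9
```

White is home. Yellow again.

>>> {"method": "jog_arm", "body": {
  "moves": [
    [0,0,-0.01,0],
    [0,0,-0.05,0],
    [0,0,-0.05,0],
    [0.03,0,-0.05,0],
    [0.051,0,-0.05,0],
    [0.051,0,-0.05,0],
    [0.051,0,-0.05,0],
    [0.051,0,-0.02,0],
    [0.051,0,-0.009,0],
    [0.051,0,-0.005,0],
    [0.051,0,-0.003,0],
    [0.051,0,-0.001,0],
    [0.051,0,0,0],
    [0.051,0,0,0]
  ]
}}

```text
clock: 35.42
position: [0.5784, -0.1437, 0.0308]
ee_rot: [2.221, 2.219, -0.001]
force: [-9.5, -1.6, 24.0]
width: 0.009
gripper_force: 12.4
```

>>> {"method": "jog_arm", "body": {
  "moves": [
    [0,0,-0.01,0],
    [0,0,-0.05,0],
    [0,0,-0.05,0],
    [0.03,0.03,-0.05,0],
    [0.052,0.052,-0.05,0],
    [0.052,0.052,-0.05,0],
    [0.052,0.052,-0.05,0],
    [0.052,0.052,-0.02,0],
    [0.052,0.052,-0.009,0],
    [0.052,0.052,-0.005,0],
    [0.052,0.052,-0.003,0],
    [0.052,0.052,-0.001,0],
    [0.052,0.052,0,0],
    [0.052,0.052,0,0]
  ]
}}

```text
clock: 37.17
position: [0.6305, -0.0916, 0.0308]
ee_rot: [2.221, 2.219, -0.001]
force: [-10.3, -2.7, 23.0]
width: 0.002
gripper_force: 11.3
```

>>> {"method": "jog_arm", "body": {
  "moves": [
    [0,0,-0.01,0],
    [0,0,-0.05,0],
    [0,0,-0.1,0],
    [0,0,-0.15,0],
    [0,-0.05,-0.2,0],
    [-0.05,-0.1,-0.2,0],
    [-0.1,-0.15,-0.2,0],
    [-0.1,-0.15,-0.2,0],
    [-0.1,-0.15,-0.2,0],
    [-0.1,-0.15,-0.2,0]
  ]
}}

```text
clock: 38.42
position: [0.4815, -0.1899, 0.2286]
ee_rot: [2.219, 2.222, 0.002]
force: [0.7, -0.1, 0.5]
width: 0.006
gripper_force: 0.0
```

Run:
```python
from st import *
print(o['force']);bars('scene');im=grab('scene','c9');blobs(im,['yellow','green','blue','red'],40)
```

```text
pos [ 0.4815 -0.1899  0.2286] theta 90.07 w 0.6 tilt -1.0 clk 38.425
[ 0.6542732  -0.11577239  0.45382983]
scene px [154. 157.] n 25 med [ 0.4788 -0.6458  0.1263] ztop 0.1286 rect mid 476 -650 size 35.3 14.4 bar yaw deg -1.9
scene px [486. 205.] n 24 med [0.182  0.3418 0.1268] ztop 0.1287 rect mid 175 342 size 8.1 34.8 bar yaw deg 84.5
scene px [469. 256.] n 72 med [0.4738 0.3332 0.1714] ztop 0.1738 rect mid 471 334 size 13.9 39.2 bar yaw deg 43.0
scene px [361. 275.] n 82 med [0.6549 0.14   0.1703] ztop 0.1734 rect mid 653 140 size 13.6 38.5 bar yaw deg 43.0
yellow [164.9 224.6] 553 med [ 0.678 -0.423  0.081] lo [ 0.645 -0.449  0.004] hi [ 0.691 -0.41   0.145]
yellow [268.5 244.2] 55 med [ 0.581 -0.14   0.063] lo [ 0.568 -0.152  0.054] hi [ 0.59  -0.13   0.066]
green [399.7 255. ] 275 med [0.393 0.174 0.026] lo [0.35  0.153 0.004] hi [0.426 0.202 0.029]
green [274.8 263.2] 64 med [ 0.633 -0.089  0.063] lo [ 0.617 -0.101  0.053] hi [ 0.642 -0.079  0.066]
green [238.5 266.5] 87 med [ 0.676 -0.175  0.043] lo [ 0.668 -0.2    0.04 ] hi [ 0.686 -0.144  0.047]
green [256.  275.3] 46 med [ 
[... 326 characters left out ...]
 [ 0.652 -0.446  0.148] hi [ 0.675 -0.423  0.164]
red [258.2 255.6] 60 med [ 0.632 -0.139  0.063] lo [ 0.618 -0.153  0.053] hi [ 0.644 -0.131  0.067]
red [431.9 270.9] 127 med [0.557 0.271 0.165] lo [ 0.394  0.24  -0.   ] hi [0.594 0.31  0.184]
red [406.9 274.8] 125 med [0.598 0.225 0.165] lo [0.483 0.196 0.025] hi [0.636 0.261 0.182]
red [489.2 266.6] 78 med [0.478 0.378 0.165] lo [0.44  0.357 0.15 ] hi [0.502 0.4   0.17 ]
red [466.  271.4] 83 med [0.519 0.336 0.165] lo [0.413 0.313 0.077] hi [0.545 0.359 0.171]
red [378.8 287.9] 83 med [0.665 0.184 0.165] lo [0.523 0.161 0.004] hi [0.685 0.207 0.169]
red [351.3 291.2] 82 med [0.704 0.138 0.165] lo [0.63  0.114 0.096] hi [0.728 0.163 0.17 ]
```

View pics/c9.png

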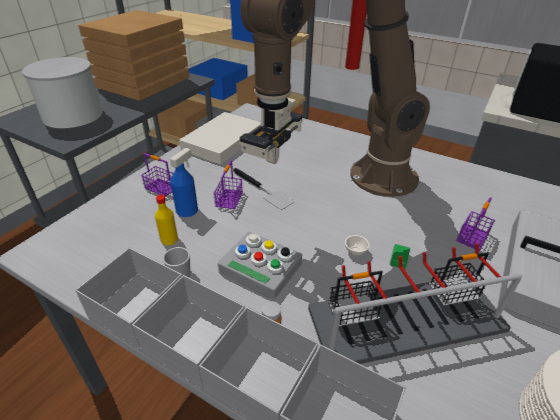

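Both baskets still hang at (361,275) and (469,256), the keys are all up, the bystanders have not moved, and the arm is clear at (270,140).

```bash
python3 -c "
from cell import arm
print(arm.sign_off())"
```

```text
the job is handed in; nothing more can be done
None
```

The job is handed in: I pressed blue first, hung both baskets that were present (the third was absent) on the two outer prong pairs, then keyed yellow, white, yellow, green; the last image showed both baskets hanging with all keys up, but no verdict came back.

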